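# String the ring-handled instruments and lock the rail

## Robot

A 6-joint arm with a two-finger parallel gripper is mounted at the origin on a cart in front of the work surface, level with it; the furniture and walls round the work are solid. World frame = base frame: x ahead of the robot, y to its left, z up, the work surface at z = 0. Lengths are in m, angles in rad, forces in N, time in s.
With the tool pointing down it reaches from about 0.325 to 0.9 m from the base axis. Payload 6.1 kg.
Tool frame: the origin (TCP) lies at the very end of the fingers, on their centre line; the grasp point (between the pads) lies 19 mm behind it; z points along the fingers, y is the line along which they close (so a half turn about z gives the same grasp; the last joint's range is limited). The gripper opens to 87 mm and grips with 3 to 60 N. Pads are 19 mm wide; open, the fingers measure 117 mm over their backs; the gripper's body (75 mm by 190 mm) begins 51 mm behind the grasp point.
Start: joints at [-1.427, 0.22, 1.526, -0, 1.395, -0.126], TCP at [0.167, -0.602, 0.223] pointing down, gripper open.
Joint ranges: [-2.98, 2.98], [-0.91, 2.08], [0.09, 2.57], [-1.24, 4.39], [0.2, 2.65], [-2.68, 2.68]. Speed limits (rad/s): [2.57, 2.57, 3.01, 3.14, 3.14, 3.14].

## Interface

Orientations are given as [roll, pitch, yaw] about the fixed x, y, z axes, in that order (R = Rz(yaw) Ry(pitch) Rx(roll)).
In Python, from bench import bot, get_image, camera_params, job gives the robot as it stands.
- The arm moves only by the tool apply_moves, never from a script. Its argument "plan" is a list of rows, each a list of 4 numbers: the shift along the world's x, y, z in cm, then the turn about the world's z in rad. A call has 1 to 20 rows; each row is the pose to reach, as a shift and turn from the pose commanded when the call began; what a row does not reach only later rows make up. A row lasts 1/10 s, in which the tool goes at most 50 mm and 8.59 degrees, less where a joint would pass 70% of its speed; a pose out of reach is approached as far as the arm can. A call with a gripper value outside its range is refused whole. "hand" is the opening, from 0 (shut) to 1 (fully open), set as the call begins (left out, the last holds). The fingers move at their own pace and stop on an object; "grip_force" is the grip in N (left out, the last holds). Time passes only in rows, so rows that repeat a pose let the fingers close. It gives the time, the measured TCP pose, the force, the opening and the grip force at its end, in the units of the state.
- bot.state(): the state, without advancing time (a new reading comes with each control period).
- get_image(name): name is "side" or "top"; returns the picture (480x640x3 uint8, blue, green, red); there is no depth.
- camera_params(name): a dict with "intrinsics" (3x3 intrinsics, pixels), "R" (3x3) and "t" (3): a world point X has camera coordinates R X + t. Camera axes: x right, y down, z forward; pixel columns grow to the right and rows downward; lengths in m; the calibration is good to about 2 mm. A picture is of the moment at which its call begins. camera_params takes no time and is no camera call.
- job.close_job(): hands the job in; it is judged then, once.
The state is a dict: "clock": time; "joint_pos": joint angles; "qvel": joint speeds; "tau": joint torques, N m; "ee_pos": TCP position; "tool_rot": TCP orientation; "contact_force": force on the tool from outside, world axes, zero at the start; "wrist_torque": the same for the moment, N m; "grip_width": opening from 0.0 (shut) to 1.0 (fully open); "gripper_force": force on a finger pad.
Only numpy, scipy, OpenCV 4.12 (cv2) and the standard library are available. Lean on these libraries where they do the work, as an engineer would, in place of code of your own. Each camera call takes 0.05 s, during which the arm holds its last target. There are 200 camera calls.

## Task

Get this oral-surgery set ready for the washer. Draw the lock bolt of the stringing stand back to its stop, thread every ring-handled raspatory from the white drying block onto the rail by its ring and take it round the bend so that it hangs on the rear bar, leaving the front leg clear for the washer clip, and then slide the bolt fully home across the rail's open end. Also lay the scaler and the tweezers that lie loose on the worktop flat inside the large perforated tray, and leave the other things on the worktop where they are.

Things in the scene. Friction and masses are not known exactly. Their poses are not given: they have to be found in the camera images.
- stand: Fixed steel stand (place, yaw vary). Origin: underside of base; own x away from the robot at yaw 0, y left, z up. It carries a bent rail, 8 mm round rod with level axis at z 140 mm: front leg, 90 degree bend to the left, straight rear bar. Base strips 10 mm high: x -73..-23, y -192..177 and x -73..77, y 133..177 mm. Right of the open end a dark lock guide x -61..-35, y -183..-93, z up to 153.
- rail_tip (a point): Open, free end of the rail's front leg, on the rod's axis, stand frame (-35, -50, 140) mm; the round end reaches 4 mm farther towards the robot. The front leg runs straight from here along the stand's +x to (20, -50, 140); there a quarter bend of 35 mm radius (of the axis, centre (20, -15)) leads to (55, -15, 140), where the rear bar begins. Axes as the stand's.
- rail_end (a point): Where the straight rear bar ends, on the rod's axis, stand frame (55, 140, 140) mm: the bar runs along the stand's +y from (55, -15, 140) to here, then the rod bends down to the base at (55, 156). Nothing stands above the rail. Axes as the stand's.
- lock (a joint): Lock bolt, m: 0 = drawn back to its stop, open end free; 0.060 = home against the other stop: the 10 mm bolt stands across the open end, 4 mm in front of it, so that no ring can pass. Grows along the stand's +y. It stays where it is left; moving it takes about 3 N. It starts home or nearly so.
- lock_grip (a point): The bolt's grip: upright fluted steel button, 18 mm in diameter, 27 mm tall, that travels with the bolt. This point is on its axis, 12 mm below its top, 15 mm above its underside, 20 mm above the top of the guide; stand frame x -48, y -165 + travel, z 173 mm.
- rack: White plastic drying block 55 x 200 x 45 mm, fixed (place and yaw vary). Origin: centre of its underside; four upright slots in a row along its own y at -75, -25, 25, 75 mm, each 9 x 20 mm at most and 30 mm deep.
- tray: Large perforated instrument tray, loose, 288 mm along its own x, 151 mm along its own y, walls 36 mm high and 2 mm thick, floor 2 mm thick, 0.34 kg. Origin: centre of its underside. A mouth mirror lies in it already, along the tray's x at about y = -50 mm.
- scaler: Scaler, loose on the worktop (may be absent), 140 mm long along its own y, handle 10 mm wide and 10 mm high. Origin: underside, mid-length; grip the teal handle at own (x, y) = (-4, +10) mm, where it balances. 25 g.
- tweezers2: College tweezers, the same as tweezers1 (may be absent).
- tweezers1: College tweezers, steel, loose on the worktop (may be absent), 137 mm along own y, 18 mm wide at most, 8 mm high. Origin: centre of the underside; grip across the middle. 30 g.
- mouth_mirror: Mouth mirror, 163 mm long along its own y, 22 mm wide, lying loose in the tray already; leave it there. Origin: middle of its underside.
- timer: Bystander: white minute timer with a blue dial, 52x68x66 mm, origin centre of underside.
- indicator_tape: Bystander: roll of tape lying flat, 96 mm across, 25 mm high.
- marker: Bystander: marker pen lying down, 135 mm long, 16 mm thick.
- nail_brush: Bystander: nail brush 30x86x22 mm.
- swab_jar: Bystander: lidded white tub 68 mm across, 75 mm high.
- rasp1: Ring-handled raspatory, steel, 60 g, 111 mm long (may be absent), stands ring up in a slot of the rack. Origin: middle of the blade's foot; own z along the shank to the ring, own x = the ring's axis (along the rack's x). Blade 16 x 5 mm (y, x), shank 10 x 5 mm. Its foot is 15 mm above the worktop; it draws straight up out of its slot and leans a little at most.
- rasp1_ring (a point): Centre of its ring, 90 mm above its foot: ring of 8 mm round bar, 26 mm hole, 42 mm outside; ring plane = own y-z plane. Axes as the body's.
- rasp2: Ring-handled raspatory, the same as rasp1 (may be absent).
- rasp2_ring (a point): Centre of the ring of rasp2.
- rasp3: Ring-handled raspatory, the same as rasp1 (may be absent).
- rasp3_ring (a point): Centre of the ring of rasp3.
- rasp4: Ring-handled raspatory, the same as rasp1 (may be absent).
- rasp4_ring (a point): Centre of the ring of rasp4.

How it is judged:
On the way, in this order (a step that is already met when the one before it is completed fails the run):
1. the lock bolt is drawn back to its open stop (within 3 mm) (value of joint lock below 0.003 m), for 0.2 s.
2. every raspatory present hangs by its ring on the rear bar, past the bend, with the bolt still off the open end (x of rasp1_ring in the frame of stand between 0.035 and 0.075 m and y of rasp1_ring in the frame of stand between -0.012 and 0.152 m and z of rasp1_ring in the frame of stand between 0.118 and 0.142 m and x of rasp2_ring in the frame of stand between 0.035 and 0.075 m and y of rasp2_ring in the frame of stand between -0.012 and 0.152 m and z of rasp2_ring in the frame of stand between 0.118 and 0.142 m and x of rasp3_ring in the frame of stand between 0.035 and 0.075 m and y of rasp3_ring in the frame of stand between -0.012 and 0.152 m and z of rasp3_ring in the frame of stand between 0.118 and 0.142 m and x of rasp4_ring in the frame of stand between 0.035 and 0.075 m and y of rasp4_ring in the frame of stand between -0.012 and 0.152 m and z of rasp4_ring in the frame of stand between 0.118 and 0.142 m and value of joint lock below 0.03 m), for 0.2 s.
3. the lock bolt is slid home to its stop (within 3 mm) (value of joint lock above 0.057 m), for 0.2 s.
At the end, for the whole second after the job is handed in: Bolt home within 3 mm; every raspatory hangs at rest by its ring on the straight rear bar past the bend; scaler, tweezers (as present) and mouth mirror lie flat (within about 8 degrees of level) inside the tray, wholly between its walls; tray flat on the worktop (value of joint lock above 0.057 m and x of rasp1_ring in the frame of stand between 0.035 and 0.075 m and y of rasp1_ring in the frame of stand between -0.012 and 0.152 m and z of rasp1_ring in the frame of stand between 0.118 and 0.142 m and x of rasp2_ring in the frame of stand between 0.035 and 0.075 m and y of rasp2_ring in the frame of stand between -0.012 and 0.152 m and z of rasp2_ring in the frame of stand between 0.118 and 0.142 m and x of rasp3_ring in the frame of stand between 0.035 and 0.075 m and y of rasp3_ring in the frame of stand between -0.012 and 0.152 m and z of rasp3_ring in the frame of stand between 0.118 and 0.142 m and x of rasp4_ring in the frame of stand between 0.035 and 0.075 m and y of rasp4_ring in the frame of stand between -0.012 and 0.152 m and z of rasp4_ring in the frame of stand between 0.118 and 0.142 m and x of scaler in the frame of tray between -0.085 and 0.085 m and y of scaler in the frame of tray between -0.072 and 0.072 m and z of each of scaler, tweezers1, tweezers2, mouth_mirror in the frame of tray below 0.02 m and angle between scaler's own y axis and vertical between 1.42 and 1.72 rad and x of tweezers1 in the frame of tray between -0.085 and 0.085 m and y of tweezers1 in the frame of tray between -0.072 and 0.072 m and angle between tweezers1's own y axis and vertical between 1.42 and 1.72 rad and x of tweezers2 in the frame of tray between -0.085 and 0.085 m and y of tweezers2 in the frame of tray between -0.072 and 0.072 m and angle between tweezers2's own y axis and vertical between 1.42 and 1.72 rad and x of mouth_mirror in the frame of tray between -0.085 and 0.085 m and y of mouth_mirror in the frame of tray between -0.072 and 0.072 m and angle between mouth_mirror's own y axis and vertical between 1.42 and 1.72 rad and angle between tray's own z axis and vertical below 0.06 rad and height (world z) of tray below 0.008 m and linear speed of each of rasp1, rasp2, rasp3, rasp4, scaler, tweezers1, tweezers2, tray below 0.05 m/s); the robot touches nothing.
It fails at once if a bystander (timer) is moved more than 3 cm (distance of timer from where it was at the start of the episode above 0.03 m).
It fails at once if a bystander (indicator_tape) is moved more than 3 cm (distance of indicator_tape from where it was at the start of the episode above 0.03 m).
It fails at once if a bystander (marker) is moved more than 3 cm (distance of marker from where it was at the start of the episode above 0.03 m).
It fails at once if a bystander (nail_brush) is moved more than 3 cm (distance of nail_brush from where it was at the start of the episode above 0.03 m).
It fails at once if a bystander (swab_jar) is moved more than 3 cm (distance of swab_jar from where it was at the start of the episode above 0.03 m).
Of rasp1, rasp2, rasp3, rasp4 only 2 to 4 are there at a start; the rules pass over those that are not, and their reading is None.
Of scaler, tweezers1, tweezers2 only 2 to 3 are there at a start; the rules pass over those that are not, and their reading is None.
At some moment in a run one of tweezers1, tweezers2, tray may be knocked a few centimetres aside while the robot is not near it.
It also fails if it takes over 210 s, if anything falls off the work surface, if the arm or the gripper's body presses on something with over 40 N, if the wrist force passes 120 N, or if a joint passes its speed limit or range.

## Working session

There is one attempt and no reset: what is moved stays moved. The work goes in short steps, Python scripts to look and compute and a tool call to move; the robot and the scene stay as the last step left them, time stands still between calls to the robot, and variables do not carry over. Pictures are saved under pics/ and viewed, at most 14 in all, crops included, and the job is handed in when it is done.

Besides the shell and the picture viewer there is one more tool, called after "Call:" as name(argument=value, ...) on one line, values as JSON. apply_moves: Moves the arm, as the interface text tells. Its arguments: {"type":"object","properties":{"plan":{"type":"array","items":{"type":"array","items":{"type":"number"}}},"hand":{"type":"number"},"grip_force":{"type":"number"}},"required":["plan"]}

```bash
mkdir -p pics; ls
python3 - <<'E'
from bench import bot,get_image,camera_params
import cv2,numpy as np
for n in("side","top"):
    cv2.imwrite(f"pics/{n}0.png",get_image(n)); p=camera_params(n); print(n,np.round(p["intrinsics"],1).tolist(),np.round(p["R"],3).tolist(),np.round(p["t"],3).tolist(), np.round(-np.array(p["R"]).T@np.array(p["t"]),3))
print(bot.state())
E
```

```text
pics
side [[504.0, 0.0, 314.6], [0.0, 504.0, 243.1], [0.0, 0.0, 1.0]] [[0.978, -0.207, -0.021], [-0.111, -0.429, -0.897], [0.177, 0.879, -0.442]] [-0.537, 0.106, 1.664] [ 0.243 -1.529  0.819]
top [[540.2, 0.0, 307.1], [0.0, 540.2, 235.7], [0.0, 0.0, 1.0]] [[0.008, -1.0, 0.02], [-0.984, -0.011, -0.175], [0.176, -0.018, -0.984]] [-0.18, 0.522, 1.397] [ 0.271 -0.149  1.47 ]
{'clock': 0.1, 'joint_pos': array([-1.42712053e+00,  2.21168776e-01,  1.52747013e+00,  1.23536638e-05,
        1.39473221e+00, -1.26102598e-01]), 'qvel': array([ 0.00258473, -0.00167997, -0.00413811,  0.00088223,  0.00153005,
        0.00036148]), 'tau': array([ 6.83932958e-04, -4.95947957e+01, -3.88517547e+01,  7.01845111e-02,
        5.16444154e-02, -4.26434269e-05]), 'ee_pos': array([ 0.16649191, -0.60183735,  0.2215474 ]), 'tool_rot': array([-3.13982984e+00, -2.35737273e-04,  2.69776016e-01]), 'contact_force': array([-0.19219498, -0.00810995, -0.61499464]), 'wrist_torque': array([ 0.04664419, -0.01505027, -0.00997084]), 'gripper_force': 0.0, 'grip_width': 0.9999719698616147}
```

View pics/top0.png

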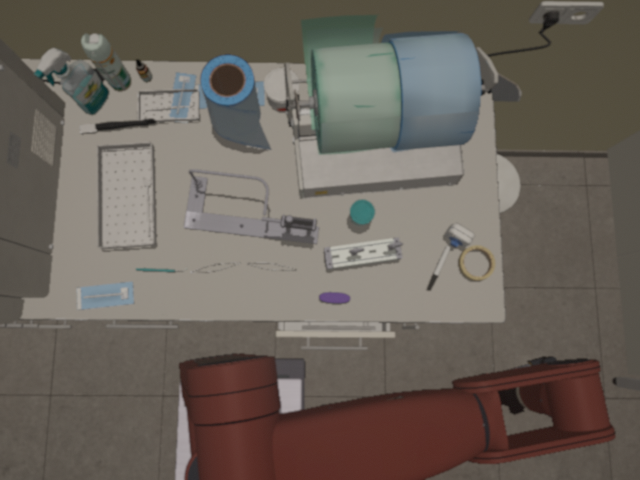

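View pics/side0.png

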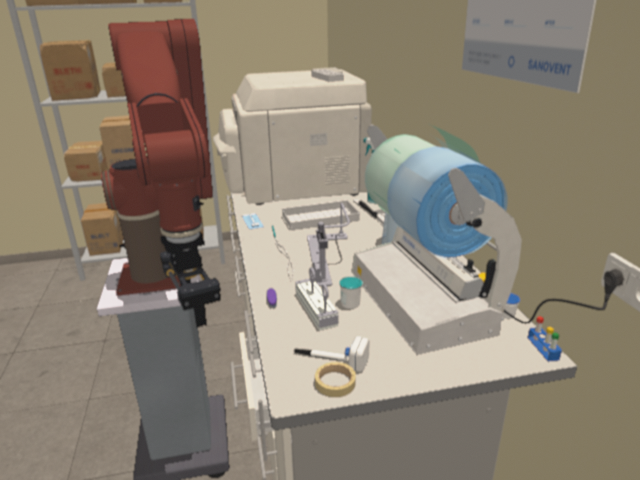

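Top view: stand around (245,215), rack (363,252), scaler (157,270), two tweezers (217,268) and (270,265), tray (127,197), swab jar (362,212), tape (478,262), marker (440,268), brush (335,297), timer (458,238). I'll enlarge the crops next.

```bash
cat > h.py <<'E'
import cv2,numpy as np
from bench import bot,get_image,camera_params
def P(n):
    p=camera_params(n); return [np.array(p[k]) for k in("intrinsics","R","t")]
def ray(n,uv):
    K,R,t=P(n); d=R.T@np.linalg.inv(K)@np.array([uv[0],uv[1],1.]); return -R.T@t,d/np.linalg.norm(d)
def onz(n,uv,z):
    c,d=ray(n,uv); return c+d*(z-c[2])/d[2]
def proj(n,X):
    K,R,t=P(n); q=K@(R@np.array(X)+t); return q[:2]/q[2]
def tri(a,b):
    c1,d1=ray("top",a);c2,d2=ray("side",b)
    s=np.linalg.lstsq(np.c_[d1,-d2],c2-c1,rcond=None)[0]; p,q=c1+s[0]*d1,c2+s[1]*d2
    return (p+q)/2,np.linalg.norm(p-q)
def crop(im,x0,y0,x1,y1,s,fn,g=1.6):
    c=cv2.resize(im[y0:y1,x0:x1],None,fx=s,fy=s,interpolation=cv2.INTER_CUBIC)
    cv2.imwrite(fn,cv2.convertScaleAbs(c,alpha=g))
E
python3 - <<'E'
from h import *
t=cv2.imread("pics/top0.png");s=cv2.imread("pics/side0.png")
crop(t,90,135,410,310,2.5,"pics/tc.png"); crop(s,230,190,430,340,4,"pics/sc.png",1.4)
E
```

```text
(no output)
```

View pics/tc.png

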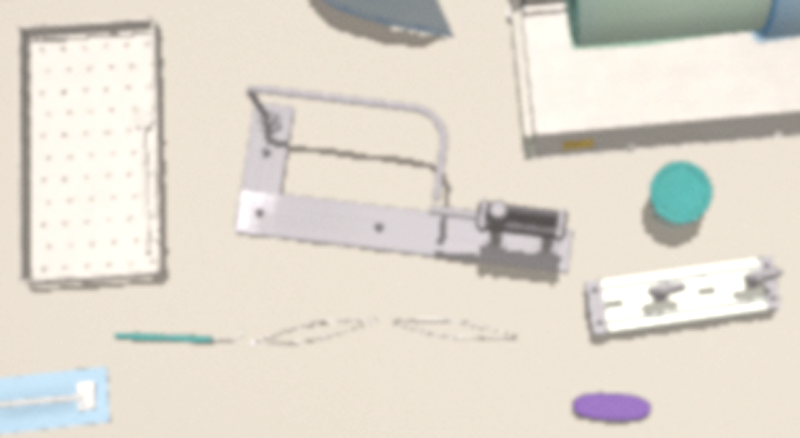

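View pics/sc.png

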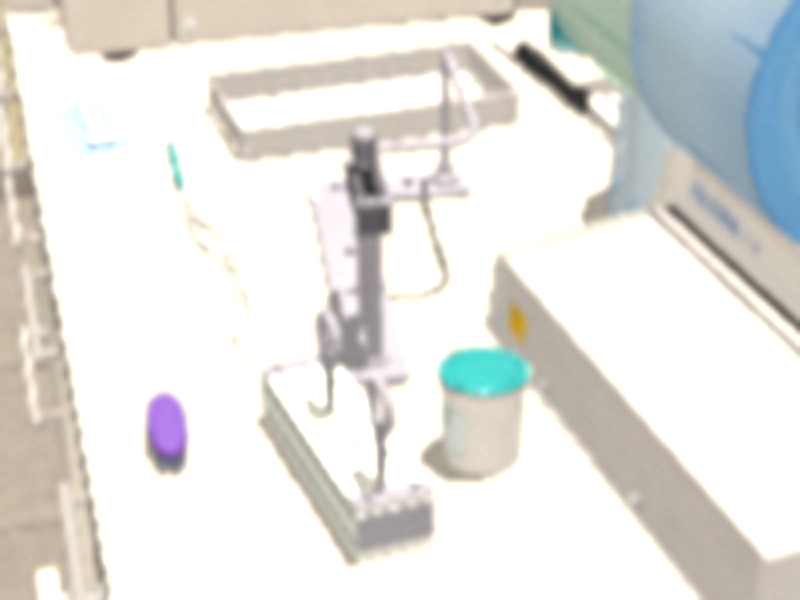

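Run:
```python
from h import *
T=lambda a:(90+a[0]/2.5,135+a[1]/2.5); S=lambda a:(230+a[0]/4,190+a[1]/4)
st=np.array([[-73,177,10],[-73,-192,10],[77,177,10],[77,133,10],[55,152,140],[-48,-105,185]])/1e3
px=[(238,235),(570,271),(251,107),(293,108),(251,91),(497,209)]
W=np.array([onz("top",T(p),s[2]) for p,s in zip(px,st)])
c=complex; a=st[:,0]+1j*st[:,1]; b=W[:,0]+1j*W[:,1]
am,bm=a.mean(),b.mean(); th=np.angle(np.sum((b-bm)*np.conj(a-am))); o=bm-am*np.exp(1j*th)
print("stand",o,th); print("res mm",np.round((b-o-a*np.exp(1j*th))*1e3,1))
for n in [(-35,-50,140),(20,-50,140),(55,-15,140),(55,140,140),(-48,-105,173)]:
    q=o+c(n[0],n[1])/1e3*np.exp(1j*th); X=[q.real,q.imag,n[2]/1e3]
    print(n,np.round(X,4),"top tc",np.round((proj("top",X)-[90,135])*2.5),"sc",np.round((proj("side",X)-[230,190])*4))
for t_,s_ in [((665,291),(330,325)),((765,279),(380,405))]:
    print("ring",*tri(T(t_),S(s_)), "onz.105",onz("top",T(t_),.11))
for p in [(585,285),(597,335),(768,258),(776,312)]: print("rack",onz("top",T(p),.045))
for p in [(612,300),(708,291)]: print("slot",onz("top",T(p),.045))
for n,p,z in [("tray c",(21,33),.036),("tray",(155,23),.036),("tray",(165,280),.036),("tray",(28,285),.036),("sc",(117,336),.008),("sc",(212,340),.008),("tw1",(257,341),.005),("tw1",(375,321),.005),("tw2",(392,321),.005),("tw2",(517,337),.005)]:
    print(n,np.round(onz("top",T(p),z),4))
```

```text
stand (0.6005174042280945-0.022233707970005775j) -0.08946241541245312
res mm [ 2. -2.j  -0.9+1.3j -2. +3.9j  1.4+1.j   1.5+0.9j -2. -5.j ]
(-35, -50, 140) [ 0.5612 -0.0689  0.14  ] top tc [440. 198.] sc [367. 148.]
(20, -50, 140) [ 0.616  -0.0738  0.14  ] top tc [446. 145.] sc [434. 144.]
(55, -15, 140) [ 0.654  -0.0421  0.14  ] top tc [415. 109.] sc [468. 124.]
(55, 140, 140) [0.6678 0.1123 0.14  ] top tc [264.  94.] sc [438.  55.]
(-48, -105, 173) [ 0.5433 -0.1225  0.173 ] top tc [492. 209.] sc [359. 140.]
ring [ 0.47772161 -0.29906419  0.11174023] 0.008311884252589136 onz.105 [ 0.47380106 -0.29876673  0.11      ]
ring [ 0.49122636 -0.40265852  0.10540874] 0.006282549921875209 onz.105 [ 0.48733257 -0.40136579  0.11      ]
rack [ 0.48905298 -0.22037012  0.045     ]
rack [ 0.43552448 -0.23325263  0.045     ]
rack [ 0.52058237 -0.41715542  0.045     ]
rack [ 0.46216391 -0.42447736  0.045     ]
slot [ 0.47319343 -0.24922838  0.045     ]
slot [ 0.484021   -0.35200897  0.045     ]
tray c [0.7644 0.402  0.036 ]
tray [0.7782 0.2558 0.036 ]
tray [0.4909 0.2285 0.036 ]
tray [0.4839 0.3734 0.036 ]
sc [0.4334 0.284  0.008 ]
sc [0.4301 0.1815 0.008 ]
tw1 [0.4298 0.1336 0.005 ]
tw1 [0.453  0.0065 0.005 ]
tw2 [ 0.4532 -0.012   0.005 ]
tw2 [ 0.4371 -0.1484  0.005 ]
```

Two raspatories are present: slot 2 from the left and the rightmost slot. Before moving, I'll check how far the machine drum sticks out and go over the stand, and start the arm towards the bolt.

Run:
```python
from h import *
# drum: front silhouette & left end for assumed heights ; side silhouettes
for z in (.15,.2,.25,.3): print(z,"left-front corner",onz("top",(312,150),z)[:2].round(3),"axis-mid row95",onz("top",(312,95),z)[:2].round(3),"bracket",onz("top",(288,110),z)[:2].round(3))
c,d=ray("side",(366,178)); 
for y in(-.17,-.25,-.35): print("green front silh side",y,(c+d*(y-c[1])/d[1]).round(3))
for uv in((355,250),(356,266)): 
  print(uv,[ (c+d*(y-c[1])/d[1]).round(3) for c,d in[ray("side",uv)] for y in(-.15,)])
print("box base top-left corner",[onz("top",(300,192),z)[:2].round(3) for z in (0,.1)],)
```

```text
0.15 left-front corner [ 0.728 -0.184] axis-mid row95 [ 0.878 -0.183] bracket [ 0.836 -0.121]
0.2 left-front corner [ 0.711 -0.182] axis-mid row95 [ 0.855 -0.181] bracket [ 0.814 -0.122]
0.25 left-front corner [ 0.694 -0.181] axis-mid row95 [ 0.832 -0.18 ] bracket [ 0.793 -0.123]
0.3 left-front corner [ 0.676 -0.18 ] axis-mid row95 [ 0.809 -0.179] bracket [ 0.772 -0.124]
green front silh side -0.17 [ 0.675 -0.17   0.33 ]
green front silh side -0.25 [ 0.65  -0.25   0.359]
green front silh side -0.35 [ 0.618 -0.35   0.395]
(355, 250) [array([ 0.651, -0.15 ,  0.085])]
(356, 266) [array([ 0.655, -0.15 ,  0.026])]
box base top-left corner [array([ 0.657, -0.155]), array([ 0.631, -0.154])]
```

Call:
apply_moves(plan=[[0, 0, 3, 0], [5, 5, 3, -0.1], [37.5, 48, 3, -0.36], [37.5, 48, 3, -0.36], [37.5, 48, 3, -0.36], [37.5, 48, 3, -0.36], [37.5, 48, 3, -0.36], [37.5, 48, 3, -0.36], [37.5, 48, 3, -0.36], [37.5, 48, 3, -0.36], [37.5, 48, 3, -0.36], [37.5, 48, 3, -0.36], [37.5, 48, 3, -0.36], [37.5, 48, 3, -0.36], [37.5, 48, 3, -0.36], [37.5, 48, 3, -0.36], [37.5, 48, 3, -0.36], [37.5, 48, 3, -0.36], [37.5, 48, 3, -0.36]])

```text
clock: 2.0
ee_pos: [0.5411, -0.1235, 0.2527]
tool_rot: [3.141, -0.0, -0.092]
contact_force: [-0.1, 0.3, 0.5]
grip_width: 1.0
gripper_force: 0.0
```

Run:
```python
from h import *
t=get_image("top");s=get_image("side")
a=cv2.resize(t[160:290,180:410],None,fx=2.6,fy=2.6,interpolation=cv2.INTER_CUBIC); b=cv2.resize(s[170:300,270:430],None,fx=2.6,fy=2.6,interpolation=cv2.INTER_CUBIC)
o=np.zeros((338,0,3),np.uint8); 
im=np.hstack([a[:338,:598],]); cv2.imwrite("pics/g1.png",cv2.convertScaleAbs(cv2.resize(s[170:300,270:430],None,fx=4.5,fy=4.5,interpolation=cv2.INTER_CUBIC),alpha=1.5))
print([ (proj("side",bot.state()["ee_pos"]-[0,0,h])-[270,170])*4.5 for h in(0,.08)])
```

```text
[array([219.30133983, 140.65692352]), array([221.35464983, 248.20463796])]
```

View pics/g1.png

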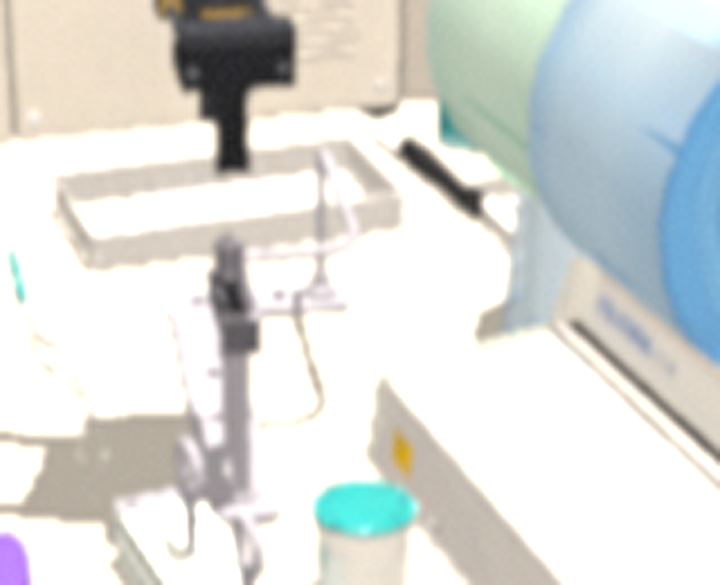

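Side view: the button top is at (230,238) in the crop with the near finger above it at column 232, so x is aligned within a few mm. Descending and gripping.

Call:
apply_moves(plan=[[0.4, -0.3, -3, 0], [0.4, -0.3, -6, 0], [0.4, -0.3, -8, 0], [0.4, -0.3, -9, 0], [0.4, -0.3, -9, 0], [0.4, -0.3, -9, 0]])

```text
clock: 2.7
ee_pos: [0.5462, -0.1257, 0.1636]
tool_rot: [3.141, -0.001, -0.09]
contact_force: [-0.3, -0.0, -0.1]
grip_width: 1.002
gripper_force: 0.0
```

Call:
apply_moves(plan=[[0, 0, 0, 0], [0, 0, 0, 0], [0, 0, 0, 0], [0, 0, 0, 0], [0, 0, 0, 0], [0, 0, 0, 0], [0, 0, 0, 0], [0, 0, 0, 0], [0, 0, 0, 0], [0, 0, 0, 0]], hand=0.0, grip_force=15)

```text
clock: 3.7
ee_pos: [0.5456, -0.1253, 0.1625]
tool_rot: [-3.141, 0.0, -0.09]
contact_force: [-0.1, 0.5, -0.7]
grip_width: 0.195
gripper_force: 15.0
```

Call:
apply_moves(plan=[[-0.05, -0.6, 0, 0], [-0.11, -1.2, 0, 0], [-0.16, -1.8, 0, 0], [-0.22, -2.4, 0, 0], [-0.27, -3.0, 0, 0], [-0.32, -3.6, 0, 0], [-0.38, -4.2, 0, 0], [-0.43, -4.8, 0, 0], [-0.48, -5.4, 0, 0], [-0.52, -5.8, 0, 0], [-0.52, -5.8, 0, 0], [-0.52, -5.8, 0, 0]])

```text
clock: 4.9
ee_pos: [0.5401, -0.1756, 0.1621]
tool_rot: [-3.127, 0.003, -0.089]
contact_force: [-2.6, 30.5, 9.4]
grip_width: 0.208
gripper_force: 15.0
```

Run:
```python
from h import *
t=get_image("top");s=get_image("side")
a=cv2.resize(t[180:260,200:340],None,fx=5.5,fy=5.5,interpolation=cv2.INTER_CUBIC)
cv2.imwrite("pics/g2.png",cv2.convertScaleAbs(a,alpha=1.8)); cv2.imwrite("pics/g2s.png",s)
```

```text
(no output)
```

View pics/g2.png

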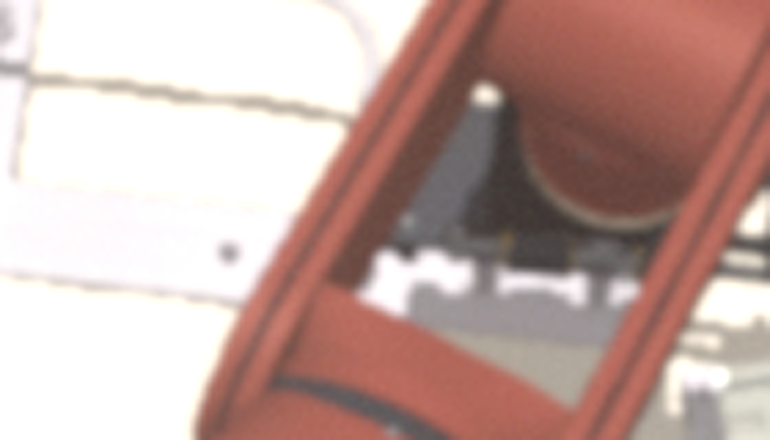

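Call:
apply_moves(plan=[[0.0, 0.3, 0, 0], [0.0, 0.3, 0, 0], [0, 0.3, 0, 0], [0, 0.3, 0, 0], [0, 0.3, 2, 0], [0, 0.3, 5, 0], [0, 0.3, 9, 0], [-24, -34, 10, 0.187], [-24, -34, 10, 0.187], [-24, -34, 10, 0.187], [-24, -34, 10, 0.187], [-24, -34, 10, 0.187], [-24, -34, 10, 0.187], [-24, -34, 10, 0.187], [-24, -34, 10, 0.187], [-24, -34, 10, 0.187], [-24, -34, 10, 0.187], [-24, -34, 10, 0.187]], hand=1.0)

```text
clock: 6.8
ee_pos: [0.2997, -0.524, 0.2623]
tool_rot: [-3.141, -0.0, 0.095]
contact_force: [0.2, -0.2, 0.3]
grip_width: 0.995
gripper_force: 0.0
```

Run:
```python
from h import *
t=get_image("top");s=get_image("side")
cv2.imwrite("pics/top1.png",t);cv2.imwrite("pics/side1.png",s)
a=cv2.resize(t[165:275,185:410],None,fx=3.5,fy=3.5,interpolation=cv2.INTER_CUBIC)[:, :787]
cv2.imwrite("pics/g3.png",cv2.convertScaleAbs(a,alpha=1.4))
```

```text
(no output)
```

View pics/g3.png

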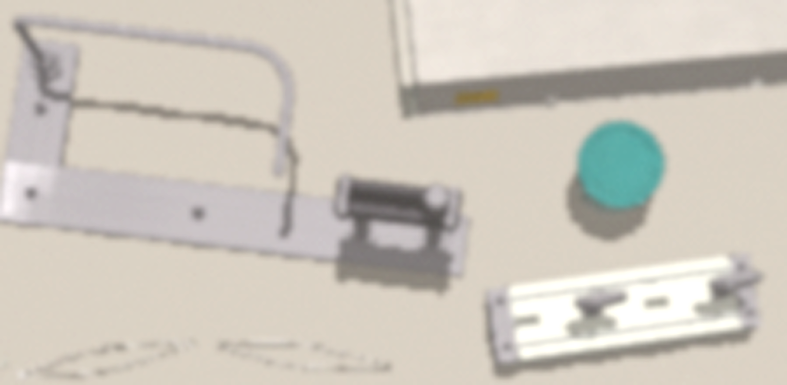

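Button now at crop (437,195), rail tip clear at (280,175), bolt withdrawn into the guide. Now I'll compute the lock position and refine the stand and rings.

Run:
```python
from h import *
T=lambda a:(185+a[0]/3.5,165+a[1]/3.5)
for z in(.185,.180):print("button",onz("top",T((437,195)),z))
for n,p,z in [("tip end",(279,176),.140),("leg",(288,110),.14),("bar R",(240,46),.14),("bar L",(40,22),.14),("guide LT",(350,178),.153),("guide RB",(449,228),.153),("baseFL",(0,220),.01),("baseBR",(468,217),.01),("baseFR",(462,275),.01)]:
    print(n,onz("top",T(p),z).round(4))
for n,p in [("r1",(603,300)),("r1L",(582,304)),("r1R",(625,295)),("r2",(737,282)),("r2L",(710,292)),("r2R",(762,273))]:
    print(n,onz("top",T(p),.120).round(4))
s=cv2.imread("pics/side1.png"); crop(s,290,235,350,320,7,"pics/g4.png",1.3)
```

```text
button [ 0.53670012 -0.17876495  0.185     ]
button [ 0.53773567 -0.17888207  0.18      ]
tip end [ 0.5586 -0.0662  0.14  ]
leg [ 0.6074 -0.0716  0.14  ]
bar R [ 0.6549 -0.0358  0.14  ]
bar L [0.6709 0.1099 0.14  ]
guide LT [ 0.5549 -0.1175  0.153 ]
guide RB [ 0.5195 -0.1882  0.153 ]
baseFL [0.5488 0.1593 0.01  ]
baseBR [ 0.5556 -0.2074  0.01  ]
baseFR [ 0.5093 -0.2029  0.01  ]
r1 [ 0.4741 -0.3009  0.12  ]
r1L [ 0.471  -0.2857  0.12  ]
r1R [ 0.4779 -0.3169  0.12  ]
r2 [ 0.4884 -0.3985  0.12  ]
r2L [ 0.4808 -0.3787  0.12  ]
r2R [ 0.4952 -0.4168  0.12  ]
```

View pics/g4.png

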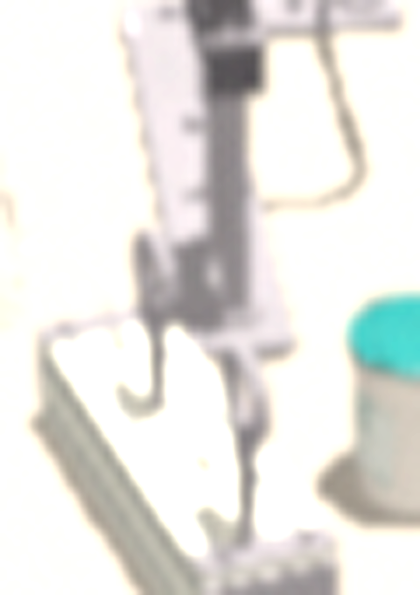

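Call:
apply_moves(plan=[[17.5, 22.4, 0, 0.04], [17.5, 22.4, 0, 0.04], [17.5, 22.4, 0, 0.04], [17.5, 22.4, 0, 0.04], [17.5, 22.4, 0, 0.04], [17.5, 22.4, 0, 0.04], [17.5, 22.4, 0, 0.04], [17.5, 22.4, -5, 0.04], [17.5, 22.4, -10, 0.04], [17.5, 22.4, -14, 0.04], [17.5, 22.4, -16, 0.04], [17.5, 22.4, -17.4, 0.04], [17.5, 22.4, -17.4, 0.04], [17.5, 22.4, -17.4, 0.04]])

```text
clock: 8.3
ee_pos: [0.4761, -0.2999, 0.0897]
tool_rot: [3.14, -0.001, 0.137]
contact_force: [0.1, 0.4, 0.7]
grip_width: 1.005
gripper_force: 0.0
```

Run:
```python
from h import *
s=get_image("side"); cv2.imwrite("pics/side2.png",s); crop(s,270,200,370,300,6,"pics/g5.png",1.4); print(bot.state()["ee_pos"],bot.state()["contact_force"])
```

```text
[ 0.47647306 -0.30022194  0.09038585] [0.61652659 0.18419127 0.38473172]
```

View pics/g5.png

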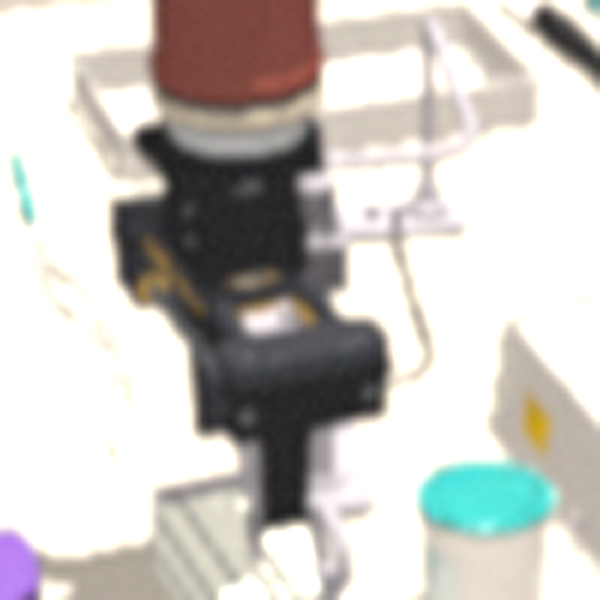

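The near finger (285,470 in the crop) hides ring 1, as expected for a straddling grasp. Closing.

Call:
apply_moves(plan=[[0, 0, 0, 0], [0, 0, 0, 0], [0, 0, 0, 0], [0, 0, 0, 0], [0, 0, 0, 0], [0, 0, 0, 0], [0, 0, 0, 0], [0, 0, 0, 0]], hand=0.0, grip_force=20)

```text
clock: 9.15
ee_pos: [0.4754, -0.2994, 0.0885]
tool_rot: [-3.142, 0.0, 0.137]
contact_force: [0.9, -0.5, 1.0]
grip_width: 0.459
gripper_force: 20.0
```

Call:
apply_moves(plan=[[0, 0, 1.5, 0], [0, 0, 3.5, 0], [0, 0, 6, 0], [0, 0, 9, 0], [-1, 2, 11, 0], [-1, 6, 11, -0.05], [-1, 10, 11, -0.1], [-1, 14, 11, -0.15], [-1, 18, 11, -0.2], [0, 21, 11, -0.237], [1, 24, 9, -0.237], [2.2, 24, 6, -0.237], [2.2, 24, 3.3, -0.237], [2.2, 24, 3.3, -0.237], [2.2, 24, 3.3, -0.237], [2.2, 24, 3.3, -0.237]])

```text
clock: 10.75
ee_pos: [0.4986, -0.06, 0.1237]
tool_rot: [3.141, -0.003, -0.101]
contact_force: [0.3, -0.7, -0.7]
grip_width: 0.462
gripper_force: 20.0
```

Run:
```python
from h import *
s=get_image("side"); t=get_image("top"); cv2.imwrite("pics/side3.png",s); cv2.imwrite("pics/top3.png",t); crop(s,270,190,390,290,6,"pics/g6.png",1.4)
e=bot.state()["ee_pos"]; print(e,bot.state()["grip_width"])
R=e+[0,0,.0165]
for n,X in (("ring",R),("top",R+[0,0,.021]),("tip",[.562,-.065,.14]),("bend",[.6167,-.0705,.14])): print(n,((proj("side",X)-[270,190])*6).round())
```

```text
[ 0.4985794  -0.05998165  0.12358615] 0.46115970567237674
ring [194. 228.]
top [193. 192.]
tip [310. 219.]
bend [410. 213.]
```

View pics/g6.png

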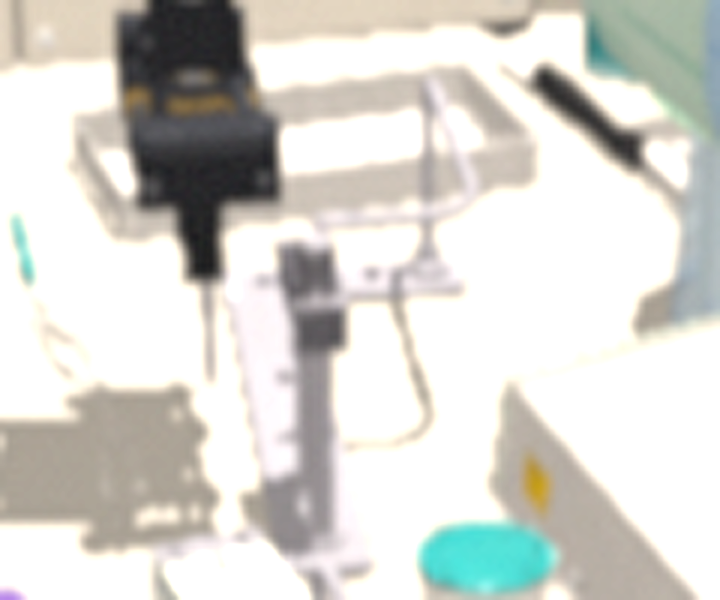

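Shank hangs vertical at crop column 208, foot at row 380, rail leg at row ~217 (ring centre predicted 228). Heights fit; threading slowly.

Call:
apply_moves(plan=[[1.5, 0, -0.2, 0], [3, -0.1, -0.2, 0], [4, -0.2, -0.2, 0], [5, -0.35, -0.2, 0], [5.8, -0.45, -0.2, 0], [6.6, -0.55, -0.2, 0], [7.4, -0.6, -0.2, 0], [8.3, -0.7, -0.2, 0], [8.3, -0.7, -0.2, 0], [8.3, -0.7, -0.2, 0]])

```text
clock: 11.85
ee_pos: [0.5803, -0.0663, 0.1193]
tool_rot: [-3.142, 0.001, -0.1]
contact_force: [-0.0, -0.7, -0.5]
grip_width: 0.461
gripper_force: 20.0
```

Run:
```python
from h import *
s=get_image("side"); cv2.imwrite("pics/side4.png",s); a=cv2.resize(s[195:270,290:390],None,fx=4,fy=4,interpolation=cv2.INTER_CUBIC)
t=get_image("top"); b=cv2.resize(t[165:240,240:340],None,fx=4,fy=4,interpolation=cv2.INTER_CUBIC)
cv2.imwrite("pics/g7.png",cv2.convertScaleAbs(np.hstack([a,b]),alpha=1.4)); print(bot.state()["contact_force"])
```

```text
[-0.04712876  0.30728479 -0.97809678]
```

View pics/g7.png

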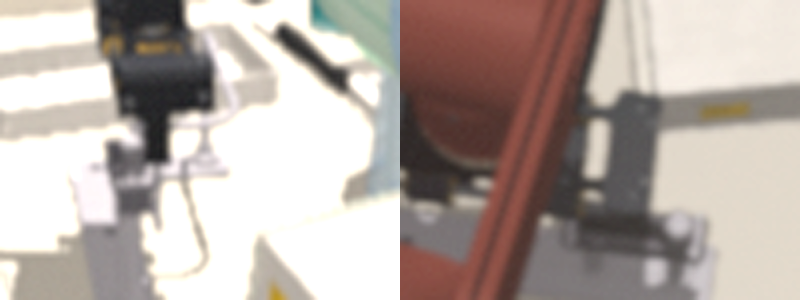

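No contact force; ring is over the rod. Continue along the leg and round the bend.

Call:
apply_moves(plan=[[1.2, -0.12, 0, 0], [2.4, -0.26, 0, 0], [3.64, -0.42, 0, 0], [4.1, -0.42, 0, 0.05], [4.55, -0.39, 0, 0.12], [5.0, -0.28, 0, 0.25], [5.43, -0.13, 0, 0.37], [5.85, 0.1, 0, 0.5], [6.21, 0.35, 0, 0.63], [6.55, 0.65, 0, 0.76], [6.84, 1.02, 0, 0.9], [7.07, 1.4, 0, 1.03], [7.26, 1.82, 0, 1.16], [7.4, 2.25, 0, 1.3], [7.47, 2.71, 0, 1.42], [7.52, 3.2, 0, 1.5], [7.57, 3.7, 0, 1.57], [7.57, 3.7, 0, 1.57]])

```text
clock: 13.75
ee_pos: [0.6557, -0.0287, 0.1194]
tool_rot: [-3.141, -0.0, 1.471]
contact_force: [-0.0, -0.6, 0.3]
grip_width: 0.466
gripper_force: 20.0
```

Call:
apply_moves(plan=[[0.2, 2, 0, 0], [0.4, 4, 0, 0], [0.6, 6, 0, 0], [0.8, 8, 0, 0], [0.95, 9.4, 0, 0], [1.05, 10.4, 0, 0], [1.05, 10.4, -0.3, 0], [1.05, 10.4, -0.3, 0]])

```text
clock: 14.55
ee_pos: [0.6662, 0.0742, 0.1159]
tool_rot: [-3.141, 0.001, 1.47]
contact_force: [0.0, 0.6, -1.7]
grip_width: 0.468
gripper_force: 20.0
```

Call:
apply_moves(plan=[[0, 0, 0, 0], [0, 0, 0, 0], [0, 0, 0, 0], [0, 0, 0, 0], [0, 0, 0, 0], [0, 0, 0, 0], [0, 0, 3, 0], [0, 0, 6, 0], [0, 0, 10, 0], [0, 0, 11, 0]], hand=0.75)

```text
clock: 15.55
ee_pos: [0.6692, 0.0747, 0.2327]
tool_rot: [3.133, -0.001, 1.47]
contact_force: [1.2, -0.5, 1.3]
grip_width: 0.75
gripper_force: 0.0
```

Call:
apply_moves(plan=[[-5, -2, 0, 0], [-10, -4, 0, -0.15], [-17, -7.5, 0, -0.3], [-17, -7.5, 0, -0.45], [-17.5, -12, 0, -0.6], [-18, -17, 0, -0.75], [-18, -22, 0, -0.9], [-18, -27, 0, -1.05], [-18, -32, 0, -1.2], [-18, -37, 0, -1.34], [-18, -42, 0, -1.34], [-18, -47.3, 0, -1.34], [-18, -47.3, 0, -1.34], [-18, -47.3, 0, -1.34], [-18, -47.3, -5, -1.34], [-18, -47.3, -9, -1.34], [-18, -47.3, -12, -1.34], [-18, -47.3, -12, -1.34]], hand=1.0)

```text
clock: 17.35
ee_pos: [0.4841, -0.3933, 0.101]
tool_rot: [-3.133, 0.006, 0.132]
contact_force: [0.4, 1.3, -1.5]
grip_width: 0.999
gripper_force: 0.0
```

Run:
```python
from h import *
s=get_image("side"); a=cv2.resize(s[200:300,280:380],None,fx=4,fy=4,interpolation=cv2.INTER_CUBIC)
t=get_image("top"); b=cv2.resize(t[160:260,180:280],None,fx=4,fy=4,interpolation=cv2.INTER_CUBIC)
cv2.imwrite("pics/top5.png",t);cv2.imwrite("pics/side5.png",s)
cv2.imwrite("pics/g8.png",cv2.convertScaleAbs(np.hstack([a,b]),alpha=1.4)); print(bot.state()["ee_pos"])
```

```text
[ 0.48697822 -0.3969422   0.10702322]
```

View pics/g8.png

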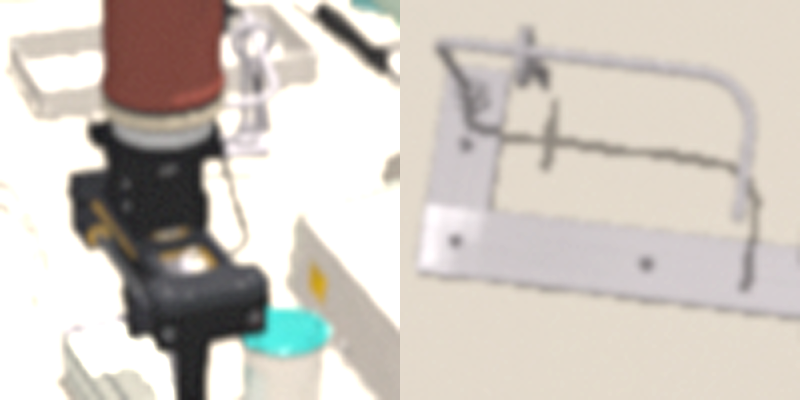

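Rasp 1 hangs on the rear bar (right half, (530,60)). Down and grip rasp 2.

Call:
apply_moves(plan=[[0, 0, 0, 0], [0, 0, -1, 0], [0, 0, -2, 0], [0, 0, -2.4, 0], [0, 0, -2.4, 0], [0, 0, -2.4, 0]])

```text
clock: 18.05
ee_pos: [0.4864, -0.3984, 0.0823]
tool_rot: [-3.141, 0.0, 0.13]
contact_force: [-0.3, -0.3, 0.7]
grip_width: 0.995
gripper_force: 0.0
```

Call:
apply_moves(plan=[[0, 0, 0, 0], [0, 0, 0, 0], [0, 0, 0, 0], [0, 0, 0, 0], [0, 0, 0, 0], [0, 0, 0, 0], [0, 0, 0, 0], [0, 0, 0, 0]], hand=0.0, grip_force=20)

```text
clock: 18.85
ee_pos: [0.4866, -0.3984, 0.0826]
tool_rot: [3.142, -0.0, 0.13]
contact_force: [0.2, 0.9, -0.1]
grip_width: 0.459
gripper_force: 19.7
```

Call:
apply_moves(plan=[[0, 0, 1.5, 0], [0, 0, 3.5, 0], [0, 0, 6, 0], [0, 0, 9, 0], [-1.5, 2, 11.5, 0], [-2, 6, 11.5, 0], [-2, 10, 11.5, -0.05], [-2, 14, 11.5, -0.08], [-2, 18, 11.5, -0.12], [-2, 22, 11.5, -0.16], [-2, 26, 11.5, -0.2], [-1, 30, 11.5, -0.23], [0, 33.8, 9, -0.23], [0.7, 33.8, 6, -0.23], [0.7, 33.8, 3.4, -0.23], [0.7, 33.8, 3.4, -0.23], [0.7, 33.8, 3.4, -0.23], [0.7, 33.8, 3.4, -0.23]])

```text
clock: 20.65
ee_pos: [0.4948, -0.0611, 0.1187]
tool_rot: [3.141, -0.003, -0.101]
contact_force: [-0.1, -0.7, -0.6]
grip_width: 0.454
gripper_force: 19.7
```

Run:
```python
from h import *
s=get_image("side"); crop(s,290,195,390,270,6,"pics/g9.png",1.4); print(bot.state()["ee_pos"])
```

```text
[ 0.49494108 -0.06110538  0.1187434 ]
```

View pics/g9.png

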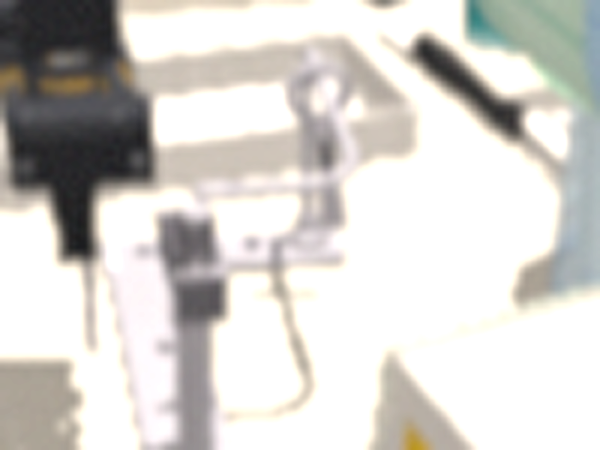

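Rasp 2 hangs upright (shank col 90, foot row 350). Threading.

Call:
apply_moves(plan=[[1.5, 0.2, -0.4, 0], [3, 0.1, -0.4, 0], [4, 0, -0.4, 0], [5, -0.1, -0.4, 0], [5.8, -0.2, -0.4, 0], [6.6, -0.3, -0.4, 0], [7.5, -0.4, -0.4, 0], [8.5, -0.5, -0.4, 0], [8.5, -0.5, -0.4, 0], [8.5, -0.5, -0.4, 0]])

```text
clock: 21.7
ee_pos: [0.5785, -0.0653, 0.1123]
tool_rot: [-3.142, 0.001, -0.1]
contact_force: [-0.1, -0.5, 0.1]
grip_width: 0.463
gripper_force: 19.7
```

Call:
apply_moves(plan=[[1.4, -0.22, 0.3, 0], [2.6, -0.36, 0.3, 0], [3.82, -0.52, 0.3, 0], [4.3, -0.52, 0.3, 0.05], [4.73, -0.49, 0.3, 0.12], [5.2, -0.38, 0.3, 0.25], [5.61, -0.23, 0.3, 0.37], [6.03, 0.0, 0.3, 0.5], [6.39, 0.25, 0.3, 0.63], [6.73, 0.55, 0.3, 0.76], [7.02, 0.92, 0.3, 0.9], [7.25, 1.3, 0.3, 1.03], [7.44, 1.72, 0.3, 1.16], [7.58, 2.15, 0.3, 1.3], [7.65, 2.61, 0.3, 1.42], [7.7, 3.1, 0.3, 1.5], [7.8, 4.1, 0.3, 1.57], [7.97, 5.8, 0.3, 1.57], [8.15, 7.6, 0.3, 1.57], [8.15, 7.6, 0.3, 1.57]])

```text
clock: 23.7
ee_pos: [0.66, 0.0137, 0.1155]
tool_rot: [-3.141, -0.001, 1.471]
contact_force: [0.6, 0.3, -1.1]
grip_width: 0.46
gripper_force: 19.7
```

Call:
apply_moves(plan=[[0, 0, -0.3, 0], [0, 0, -0.3, 0], [0, 0, -0.3, 0]])

```text
clock: 24.0
ee_pos: [0.6599, 0.0101, 0.1122]
tool_rot: [-3.141, 0.0, 1.469]
contact_force: [-0.8, -0.5, -1.0]
grip_width: 0.456
gripper_force: 19.7
```

Call:
apply_moves(plan=[[0, 0, 0, 0], [0, 0, 0, 0], [0, 0, 0, 0], [0, 0, 0, 0], [0, 0, 0, 0], [0, 0, 0, 0], [0, 0, 3, 0], [0, 0, 6, 0], [0, 0, 10, 0], [-5, -2, 12, 0], [-10, -4, 12, -0.15], [-17, -7.5, 12, -0.3], [-17, -7.5, 12, -0.45], [-17.5, -10, 12, -0.6], [-18, -14, 12, -0.75], [-18, -18, 12, -0.9], [-18, -22, 12, -1.05], [-18, -27, 12, -1.2], [-18, -32, 12, -1.34], [-18, -36, 12, -1.34]], hand=0.75)

```text
clock: 26.0
ee_pos: [0.4796, -0.3521, 0.2327]
tool_rot: [3.141, -0.0, 0.125]
contact_force: [0.7, 0.2, 0.2]
grip_width: 0.751
gripper_force: 0.0
```

Run:
```python
from h import *
s=get_image("side"); a=cv2.resize(s[190:290,280:380],None,fx=4,fy=4,interpolation=cv2.INTER_CUBIC)
t=get_image("top"); b=cv2.resize(t[160:260,180:280],None,fx=4,fy=4,interpolation=cv2.INTER_CUBIC)
cv2.imwrite("pics/top6.png",t);cv2.imwrite("pics/side6.png",s)
cv2.imwrite("pics/g10.png",cv2.convertScaleAbs(np.hstack([a,b]),alpha=1.4)); print(bot.state()["ee_pos"])
```

```text
[ 0.47904692 -0.35418     0.23218334]
```

View pics/g10.png

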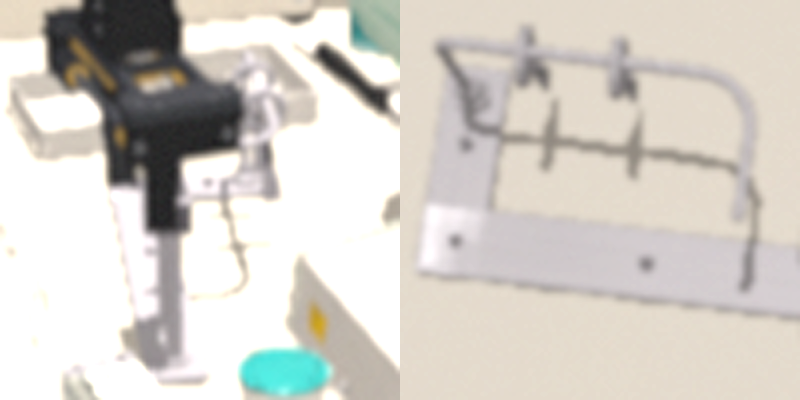

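Both raspatories hang on the rear bar ((530,60) and (620,70) in the right half). Now the bolt goes home.

Call:
apply_moves(plan=[[2, 5, 0, -0.1], [4, 10, 0, -0.2], [6, 15, 0, -0.22], [6, 17.4, 0, -0.22], [6, 17.4, 0, -0.22], [6, 17.4, 0, -0.22], [6, 17.4, 0, -0.22], [6, 17.4, -2, -0.22], [6, 17.4, -5, -0.22], [6, 17.4, -7, -0.22], [6, 17.4, -7, -0.22], [6, 17.4, -7, -0.22]], hand=1.0)

```text
clock: 27.3
ee_pos: [0.5398, -0.1764, 0.1628]
tool_rot: [-3.142, 0.0, -0.092]
contact_force: [0.7, 0.5, 1.4]
grip_width: 1.003
gripper_force: 0.0
```

Call:
apply_moves(plan=[[0, 0, 0, 0], [0, 0, 0, 0], [0, 0, 0, 0], [0, 0, 0, 0], [0, 0, 0, 0], [0, 0, 0, 0], [0, 0, 0, 0], [0, 0, 0, 0], [0, 0, 0, 0], [0, 0, 0, 0]], hand=0.0, grip_force=15)

```text
clock: 28.3
ee_pos: [0.5401, -0.175, 0.1625]
tool_rot: [-3.141, 0.0, -0.09]
contact_force: [0.2, 0.3, -0.0]
grip_width: 0.201
gripper_force: 15.0
```

Call:
apply_moves(plan=[[0.06, 0.6, 0, 0], [0.12, 1.2, 0, 0], [0.18, 1.8, 0, 0], [0.24, 2.4, 0, 0], [0.3, 3.0, 0, 0], [0.36, 3.6, 0, 0], [0.42, 4.2, 0, 0], [0.48, 4.8, 0, 0], [0.53, 5.3, 0, 0], [0.58, 5.8, 0, 0], [0.62, 6.2, 0, 0], [0.65, 6.5, 0, 0], [0.65, 6.5, 0, 0], [0.65, 6.5, 0, 0]])

```text
clock: 29.7
ee_pos: [0.5466, -0.1151, 0.1627]
tool_rot: [3.133, -0.001, -0.091]
contact_force: [2.8, -20.1, -6.8]
grip_width: 0.197
gripper_force: 15.0
```

Travel of 60 mm between both hard stops, so the bolt is home. Release, clear the view and re-measure the loose things.

Call:
apply_moves(plan=[[-0.05, -0.5, 0, 0], [-0.05, -0.5, 0, 0], [-0.05, -0.5, 0, 0], [-0.05, -0.5, 0, 0], [-0.05, -0.5, 0, 0], [0, -0.5, 3, 0], [0, -0.5, 7, 0], [0, -0.5, 10, 0], [-5, -5, 10, 0], [-10, -12, 10, 0], [-15, -20, 10, 0], [-18, -26, 10, 0], [-20, -32, 10, 0], [-20, -32, 10, 0], [-20, -32, 10, 0]], hand=1.0)

```text
clock: 31.2
ee_pos: [0.3573, -0.4083, 0.2629]
tool_rot: [3.141, -0.001, -0.09]
contact_force: [1.3, -0.1, 0.3]
grip_width: 0.994
gripper_force: 0.0
```

Run:
```python
from h import *
print(bot.state()["ee_pos"])
t=get_image("top");cv2.imwrite("pics/top7.png",t);cv2.imwrite("pics/side7.png",get_image("side"))
crop(t,90,135,325,310,3.4,"pics/g11.png",1.4)
```

```text
[ 0.35726938 -0.40830406  0.26290021]
```

View pics/g11.png

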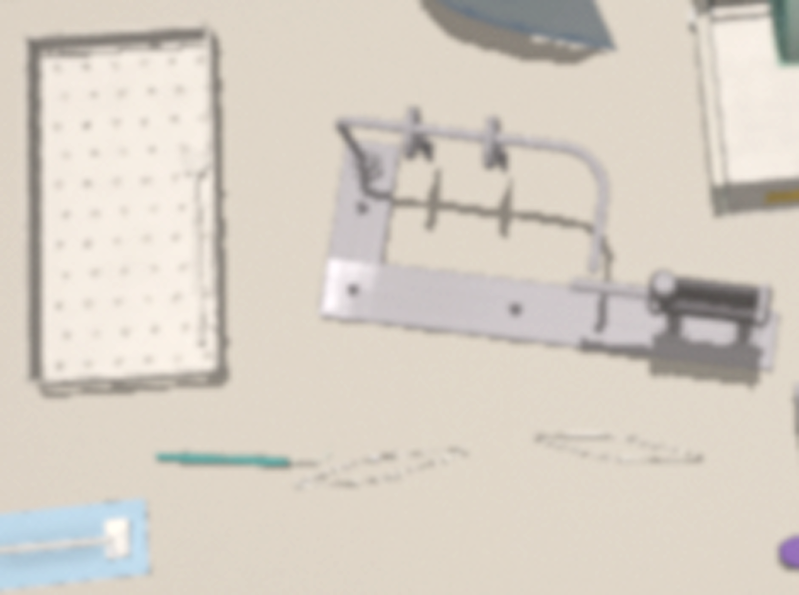

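Bolt stands across the open end. The right tweezers were knocked and now run (537,438)-(702,459); left tweezers (298,486)-(467,452); scaler handle (157,457)-(288,463).

Run:
```python
from h import *
T=lambda a:(90+a[0]/3.4,135+a[1]/3.4)
def seg(n,a,b,z):
    A,B=onz("top",T(a),z),onz("top",T(b),z); d=B-A
    print(n,"mid",((A+B)/2).round(4),"len",np.linalg.norm(d).round(4),"axis angle from +y (yaw)",round(float(np.arctan2(d[0],-d[1])),3))
seg("twA",(298,486),(467,452),.004); seg("twB",(537,438),(702,459),.004); seg("sc",(157,457),(288,463),.007)
print("sc grip",onz("top",T((233,461)),.007)); 
c=[onz("top",T(p),.036) for p in((30,41),(213,32),(223,380),(35,384))]; print(np.round(c,4),np.mean(c,0))
# gripper-vs-camera bias check: ring 1 bar etc. ; local profile of tweezers B width
g=cv2.cvtColor(cv2.imread("pics/top7.png"),cv2.COLOR_BGR2GRAY).astype(int)
bg=cv2.medianBlur(g.astype(np.uint8),31).astype(int); m=np.abs(g-bg)>9
for n,(x0,y0,x1,y1) in {"A":(180,265,230,281),"B":(246,260,299,274)}.items():
    ys,xs=np.nonzero(m[y0:y1,x0:x1]); W=np.array([onz("top",(x+x0,y+y0),.004)[:2] for x,y in zip(xs,ys)]); print(n,len(W),W.mean(0).round(4),cv2.minAreaRect((W*1e3).astype(np.float32)))
```

```text
twA mid [0.426  0.1072 0.004 ] len 0.1363 axis angle from +y (yaw) 0.211
twB mid [ 0.4444 -0.0813  0.004 ] len 0.1334 axis angle from +y (yaw) -0.117
sc mid [0.4316 0.234  0.007 ] len 0.104 axis angle from +y (yaw) -0.036
sc grip [0.4308505  0.22561908 0.007     ]
[[0.7677 0.401  0.036 ]
 [0.7776 0.254  0.036 ]
 [0.4915 0.2296 0.036 ]
 [0.4867 0.376  0.036 ]] [0.6308758  0.31516369 0.036     ]
A 89 [0.4289 0.1127] ((427.6234130859375, 104.19641876220703), (25.104951858520508, 127.31971740722656), 6.097707748413086)
B 97 [ 0.4472 -0.0738] ((446.86639404296875, -79.4730453491211), (134.9735107421875, 19.543624877929688), 82.962158203125)
```

The right tweezers lie close to the guide for the wide gripper body, so I'll first push them ~45 mm toward the robot with open fingers, then grip.

Call:
apply_moves(plan=[[3, 8, 0, 0], [5, 13, 0, 0], [7, 18, 0, 0], [9, 23, 0, 0], [11, 28, 0, -0.03], [11.8, 32.7, 0, -0.03], [11.8, 32.7, 0, -0.03], [11.8, 32.7, -5, -0.03], [11.8, 32.7, -10, -0.03], [11.8, 32.7, -15, -0.03], [11.8, 32.7, -20, -0.03], [11.8, 32.7, -23, -0.03], [11.8, 32.7, -25, -0.03], [11.8, 32.7, -25.8, -0.03], [11.8, 32.7, -25.8, -0.03], [11.8, 32.7, -25.8, -0.03]])

```text
clock: 32.9
ee_pos: [0.4773, -0.08, 0.0057]
tool_rot: [3.141, -0.002, -0.12]
contact_force: [0.1, 0.3, 0.6]
grip_width: 1.001
gripper_force: 0.0
```

Call:
apply_moves(plan=[[-0.7, 0, 0, 0], [-1.4, 0, 0, 0], [-2.1, 0, 0, 0], [-2.8, 0, 0, 0], [-3.5, 0, 0, 0], [-4.2, 0, 0, 0], [-4.8, 0, 0, 0], [-5.2, 0, 0, 0], [-5.2, 0, 0, 0], [-5, 0, 0, 0], [-4.6, 0, 3, 0], [-4.6, 0, 8, 0], [-4.6, 0, 13, 0], [-4.6, -5, 18, 0], [-4.6, -10, 20, 0], [-4.6, -15, 20, 0], [-4.6, -20, 20, 0], [-4.6, -20, 20, 0], [-4.6, -20, 20, 0]])

```text
clock: 34.8
ee_pos: [0.4294, -0.2825, 0.2039]
tool_rot: [-3.141, 0.001, -0.124]
contact_force: [-0.1, 0.7, -0.5]
grip_width: 1.001
gripper_force: 0.0
```

Run:
```python
from h import *
t=get_image("top");cv2.imwrite("pics/top8.png",t); print(bot.state()["ee_pos"])
crop(t,170,240,330,310,5,"pics/g12.png",1.4)
```

```text
[ 0.42943193 -0.28058679  0.20350216]
```

View pics/g12.png

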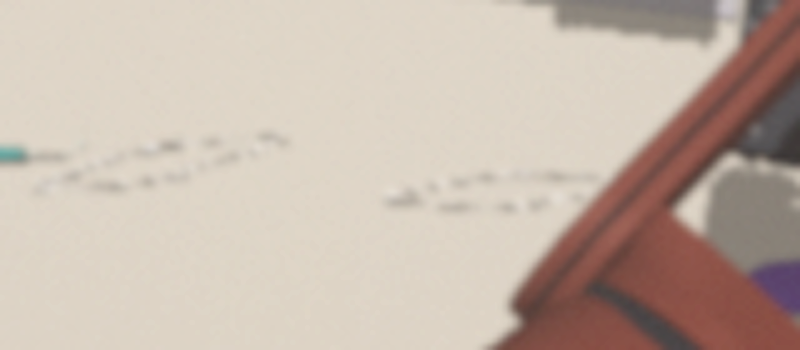

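Pushed tweezers' left end at crop (388,200), middle about (509,193). Compute and grip.

Run:
```python
from h import *
T=lambda a:(170+a[0]/5,240+a[1]/5)
A,B=[onz("top",T(p),.004) for p in((388,199),(509,193))]; print(A,B,np.linalg.norm(B-A),np.arctan2((B-A)[0],-(B-A)[1]))
C=onz("top",T((570,190)),.004); print(C,np.arctan2((C-A)[0],-(C-A)[1])); print(bot.state()["ee_pos"],bot.state()["tool_rot"])
```

```text
[ 0.40856947 -0.01529006  0.004     ] [ 0.41248123 -0.08078135  0.004     ] 0.06560800976826599 0.05965858683599885
[ 0.41444359 -0.11386163  0.004     ] 0.05952202779363636
[ 0.42943193 -0.28058679  0.20350216] [-3.13992450e+00  2.05650816e-03 -1.22794471e-01]
```

Call:
apply_moves(plan=[[0, 3, 0, 0.15], [0, 6, 0, 0.3], [-1, 9, 0, 0.45], [-1.6, 12, 0, 0.6], [-1.6, 15, 0, 0.75], [-1.6, 18, 0, 0.9], [-1.6, 20.1, 0, 1.05], [-1.6, 20.1, 0, 1.2], [-1.6, 20.1, 0, 1.35], [-1.6, 20.1, 0, 1.5], [-1.6, 20.1, 0, 1.65], [-1.6, 20.1, -3, 1.75], [-1.6, 20.1, -8, 1.75], [-1.6, 20.1, -12, 1.75], [-1.6, 20.1, -16, 1.75], [-1.6, 20.1, -18.5, 1.75], [-1.6, 20.1, -19.5, 1.75], [-1.6, 20.1, -20, 1.75], [-1.6, 20.1, -20, 1.75], [-1.6, 20.1, -20, 1.75]])

```text
clock: 36.85
ee_pos: [0.4154, -0.0792, 0.0058]
tool_rot: [3.139, 0.001, 1.63]
contact_force: [0.1, 0.4, -0.8]
grip_width: 0.998
gripper_force: 0.0
```

Call:
apply_moves(plan=[[0, 0, 0, 0], [0, 0, 0, 0], [0, 0, 0, 0], [0, 0, 0, 0], [0, 0, 0, 0], [0, 0, 0, 0], [0, 0, 0, 0], [0, 0, 0, 0], [0, 0, 0, 0], [0, 0, 0, 0]], hand=0.0, grip_force=12)

```text
clock: 37.85
ee_pos: [0.4143, -0.079, 0.0045]
tool_rot: [3.142, 0.0, 1.63]
contact_force: [0.1, 0.8, 0.3]
grip_width: 0.197
gripper_force: 12.0
```

Call:
apply_moves(plan=[[0, 0, 3, 0], [0, 0, 8, 0], [0, 0, 13, 0], [0, 0, 18, 0], [2, 4, 20, -0.14], [4, 8, 20, -0.28], [6, 12, 20, -0.42], [8, 16, 20, -0.56], [10, 20, 20, -0.7], [12, 24, 20, -0.84], [14, 28, 20, -0.98], [16, 32, 20, -1.12], [18, 36, 20, -1.26], [20, 40, 20, -1.4], [21.2, 44.2, 20, -1.54], [21.2, 44.2, 20, -1.54], [21.2, 44.2, 20, -1.54], [21.2, 44.2, 16, -1.54], [21.2, 44.2, 12, -1.54], [21.2, 44.2, 10, -1.54]])

```text
clock: 39.85
ee_pos: [0.624, 0.3604, 0.1005]
tool_rot: [3.139, 0.005, 0.09]
contact_force: [-0.8, 1.0, -1.4]
grip_width: 0.195
gripper_force: 12.0
```

Run:
```python
from h import *
t=get_image("top");cv2.imwrite("pics/top9.png",t); s=get_image("side");cv2.imwrite("pics/side9.png",s); print(bot.state()["ee_pos"],bot.state()["tool_rot"],bot.state()["grip_width"])
a=cv2.resize(s[170:250,230:350],(480,320),interpolation=cv2.INTER_CUBIC);b=cv2.resize(t[130:260,80:200],(295,320),interpolation=cv2.INTER_CUBIC)
cv2.imwrite("pics/g13.png",cv2.convertScaleAbs(np.hstack([a,b]),alpha=1.4))
```

```text
[0.62323823 0.36008702 0.09970661] [3.13847186 0.00808323 0.08934621] 0.19193977000727636
```

View pics/g13.png

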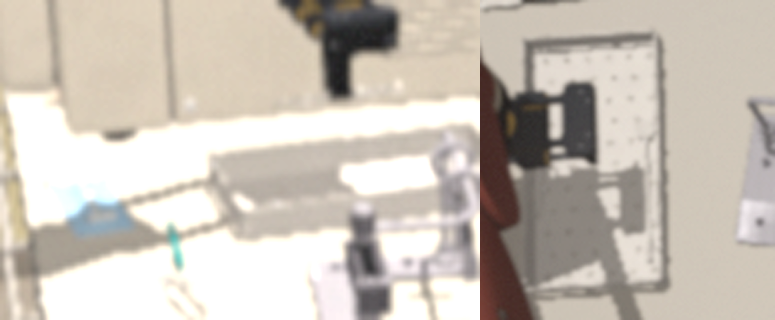

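I've now viewed more pictures than the 14 allowed, so I'll work from numbers only from here. The tray is in place and the gripper is over its left side, so I'll lower and release.

Call:
apply_moves(plan=[[0, 0, -3, 0], [0, 0, -6, 0], [0, 0, -8, 0], [0, 0, -9, 0], [0, 0, -9.7, 0], [0, 0, -9.7, 0], [0, 0, -9.7, 0], [0, 0, -9.7, 0]])

```text
clock: 40.75
ee_pos: [0.6273, 0.3635, 0.0092]
tool_rot: [-3.141, -0.002, 0.09]
contact_force: [0.8, 0.5, -0.6]
grip_width: 0.194
gripper_force: 12.0
```

Call:
apply_moves(plan=[[0, 0, 0, 0], [0, 0, 0, 0], [0, 0, 0, 0], [0, 0, 0, 0], [0, 0, 0, 0], [0, 0, 2, 0], [0, 0, 6, 0], [0, 0, 11, 0], [0, 0, 16, 0], [0, 0, 19, 0]], hand=0.35)

```text
clock: 41.75
ee_pos: [0.6281, 0.3639, 0.2053]
tool_rot: [-3.139, -0.008, 0.09]
contact_force: [0.2, 0.5, 0.3]
grip_width: 0.349
gripper_force: 0.0
```

Call:
apply_moves(plan=[[-3, -5, 0, 0.14], [-6, -10, 0, 0.28], [-9, -15, 0, 0.42], [-12, -20, 0, 0.56], [-15, -25, 0, 0.7], [-18, -30, 0, 0.84], [-20, -35, 0, 0.98], [-20, -40, 0, 1.12], [-20, -45, 0, 1.26], [-20, -50, 0, 1.4], [-20, -54, 0, 1.54], [-20, -58, 0, 1.69], [-20, -60, 0, 1.69], [-20, -60, 0, 1.69], [-20, -60, 0, 1.69]], hand=1.0)

```text
clock: 43.25
ee_pos: [0.426, -0.2418, 0.1994]
tool_rot: [3.14, 0.004, 1.775]
contact_force: [-0.9, 1.0, 1.0]
grip_width: 0.999
gripper_force: 0.0
```

```bash
cat > meas.py <<'E'
from h import *
from scipy import ndimage
t=get_image("top"); cv2.imwrite("pics/top10.png",t); print(bot.state()["ee_pos"],bot.state()["tool_rot"])
g=cv2.cvtColor(t,cv2.COLOR_BGR2GRAY).astype(int); old=cv2.cvtColor(cv2.imread("pics/top7.png"),cv2.COLOR_BGR2GRAY).astype(int)
def at(x0,y0,x1,y1,z,m):
    ys,xs=np.nonzero(m[y0:y1,x0:x1]); W=np.array([onz("top",(x+x0,y+y0),z)[:2] for x,y in zip(xs,ys)],np.float32)
    print(len(W),W.mean(0).round(4),cv2.minAreaRect(W*1e3),"px",xs.min()+x0,xs.max()+x0,ys.min()+y0,ys.max()+y0)
bg=cv2.medianBlur(g.astype(np.uint8),31).astype(int)
print("A change vs before:",np.abs(g-old)[263:282,170:232].max(), "B old place", np.abs(g-old)[258:275,246:300].max())
print("A");at(184,262,232,282,.004,np.abs(g-bg)>9)
hsv=cv2.cvtColor(t,cv2.COLOR_BGR2HSV); teal=((hsv[...,0]>75)&(hsv[...,0]<100)&(hsv[...,1]>90)).astype(np.uint8); teal[:, 200:]=0; teal[:250]=0;teal[290:]=0
print("scaler");at(110,250,200,290,.007,teal)
print("tray diff new-old mask:"); d=np.abs(g-old)>10; d[:, :104]=0; d[:,152:]=0; d[:150]=0; d[246:]=0; at(104,150,152,246,.006,d)
E
python3 meas.py
```

```text
[ 0.42604874 -0.23938438  0.19903749] [3.14047460e+00 1.55172539e-03 1.77546373e+00]
A change vs before: 5 B old place 105
A
71 [0.4278 0.1067] ((430.6051940917969, 99.73601531982422), (21.961668014526367, 117.45813751220703), 14.802861213684082) px 184 227 266 278
scaler
3 [0.4327 0.2029] ((432.68255615234375, 202.90089416503906), (1.6199424862861633e-05, 5.387094974517822), 0.5891180634498596) px 166 168 270 270
tray diff new-old mask:
243 [0.6257 0.3597] ((626.0498657226562, 360.810302734375), (137.17005920410156, 24.74623680114746), 3.9500203132629395) px 109 118 176 224
```

Tweezers B lie in the tray at (0.626, 0.361), 137 mm long, and the tray hasn't moved. Now tweezers A.

Call:
apply_moves(plan=[[0, 5, 0, 0], [0, 10, 0, 0], [0, 15, 0, 0], [0, 20, 0, 0], [0, 25, 0, 0], [0, 30, 0, 0], [0, 34.4, 0, 0], [0, 34.4, 0, 0], [0, 34.4, -5, 0], [0, 34.4, -10, 0], [0, 34.4, -15, 0], [0, 34.4, -18, 0], [0, 34.4, -19, 0], [0, 34.4, -19.4, 0], [0, 34.4, -19.4, 0], [0, 34.4, -19.4, 0], [0, 34.4, -19.4, 0]])

```text
clock: 45.0
ee_pos: [0.4279, 0.1071, 0.0053]
tool_rot: [3.138, 0.0, 1.78]
contact_force: [-0.1, 0.5, 0.6]
grip_width: 1.001
gripper_force: 0.0
```

Call:
apply_moves(plan=[[0, 0, 0, 0], [0, 0, 0, 0], [0, 0, 0, 0], [0, 0, 0, 0], [0, 0, 0, 0], [0, 0, 0, 0], [0, 0, 0, 0], [0, 0, 0, 0], [0, 0, 0, 0], [0, 0, 0, 0]], hand=0.0)

```text
clock: 46.0
ee_pos: [0.4263, 0.107, 0.0036]
tool_rot: [3.142, -0.0, 1.78]
contact_force: [0.2, 0.7, -0.8]
grip_width: 0.194
gripper_force: 12.0
```

Call:
apply_moves(plan=[[0, 0, 4, 0], [0, 0, 9, 0], [0, 0, 14, 0], [0, 2, 17, -0.14], [2, 4, 17, -0.28], [4, 6, 17, -0.42], [6, 8, 17, -0.56], [8, 10, 17, -0.7], [10, 12, 17, -0.84], [12, 14, 17, -0.98], [14, 16, 17, -1.12], [16, 18, 17, -1.26], [18, 20, 17, -1.4], [20, 21.5, 17, -1.54], [20.4, 22.3, 17, -1.693], [20.4, 22.3, 17, -1.693], [20.4, 22.3, 14, -1.693], [20.4, 22.3, 10, -1.693], [20.4, 22.3, 6, -1.693], [20.4, 22.3, 4, -1.693]])

```text
clock: 48.0
ee_pos: [0.6269, 0.3283, 0.0387]
tool_rot: [3.14, 0.007, 0.091]
contact_force: [-0.4, 0.7, -0.7]
grip_width: 0.193
gripper_force: 12.0
```

Call:
apply_moves(plan=[[0, 0, -1, 0], [0, 0, -2.5, 0], [0, 0, -3.5, 0], [0, 0, -3.5, 0], [0, 0, -3.5, 0], [0, 0, -3.5, 0]])

```text
clock: 48.6
ee_pos: [0.6312, 0.3304, 0.01]
tool_rot: [-3.141, -0.002, 0.087]
contact_force: [0.3, 0.0, -1.2]
grip_width: 0.196
gripper_force: 12.0
```

Call:
apply_moves(plan=[[0, 0, 0, 0], [0, 0, 0, 0], [0, 0, 0, 0], [0, 0, 0, 0], [0, 0, 0, 0], [0, 0, 2, 0], [0, 0, 6, 0], [0, 0, 11, 0], [0, 0, 16, 0], [0, 0, 19, 0]], hand=0.32)

```text
clock: 49.6
ee_pos: [0.6321, 0.3308, 0.2062]
tool_rot: [-3.139, -0.008, 0.087]
contact_force: [0.4, 0.5, 1.5]
grip_width: 0.323
gripper_force: 0.0
```

Call:
apply_moves(plan=[[-3, -5, 0, 0.14], [-6, -10, 0, 0.28], [-9, -15, 0, 0.42], [-12, -20, 0, 0.56], [-15, -25, 0, 0.7], [-18, -30, 0, 0.84], [-20, -35, 0, 0.98], [-20, -38, 0, 1.12], [-20, -41, 0, 1.26], [-20, -44, 0, 1.4], [-20, -46, 0, 1.45], [-20, -46, 0, 1.45], [-20, -46, 0, 1.45]], hand=1.0)

```text
clock: 50.9
ee_pos: [0.4303, -0.1306, 0.1997]
tool_rot: [3.14, 0.0, 1.533]
contact_force: [-0.1, 0.3, -0.3]
grip_width: 1.003
gripper_force: 0.0
```

```bash
sed -i 's/&(hsv\[...,1\]>90)/\&(hsv[...,1]>60)/; s/top10.png/top11.png/' meas.py; sed -i 's/^print("A");.*$//; s/teal\[:, 200:\]=0/teal[:, 185:]=0;teal[:,:132]=0/' meas.py
cat >> meas.py <<'E'
d2=d.astype(np.uint8); n,l=cv2.connectedComponents(cv2.dilate(d2,np.ones((3,3))))
for i in range(1,n):
    if ((l==i)&d).sum()>15: at(104,150,152,246,.006,(l==i)&d)
E
python3 meas.py
```

```text
[ 0.43038118 -0.12974983  0.19943497] [ 3.14048051e+00 -1.05332148e-04  1.53448073e+00]
A change vs before: 94 B old place 120
scaler
55 [0.4329 0.2348] ((432.9748229980469, 235.28414916992188), (97.05357360839844, 3.9524502754211426), 88.18345642089844) px 137 173 269 271
tray diff new-old mask:
587 [0.6308 0.3442] ((630.8201293945312, 344.5093994140625), (149.33889770507812, 57.81560134887695), 4.11438512802124) px 109 130 172 225
587 [0.6308 0.3442] ((630.8201293945312, 344.5093994140625), (149.33889770507812, 57.81560134887695), 4.11438512802124) px 109 130 172 225
```

Call:
apply_moves(plan=[[0.2, 5, 0, 0], [0.2, 10, 0, 0], [0.2, 15, 0, 0], [0.2, 20, 0, 0], [0.2, 25, 0, 0], [0.2, 30, 0, 0], [0.2, 35.4, 0, 0], [0.2, 35.4, 0, 0], [0.2, 35.4, -5, 0], [0.2, 35.4, -10, 0], [0.2, 35.4, -15, 0], [0.2, 35.4, -18, 0], [0.2, 35.4, -19.2, 0], [0.2, 35.4, -19.4, 0], [0.2, 35.4, -19.4, 0], [0.2, 35.4, -19.4, 0]])

```text
clock: 52.55
ee_pos: [0.4341, 0.2248, 0.0067]
tool_rot: [3.138, -0.001, 1.537]
contact_force: [0.3, -0.2, 0.9]
grip_width: 1.0
gripper_force: 0.0
```

Call:
apply_moves(plan=[[0, 0, 0, 0], [0, 0, 0, 0], [0, 0, 0, 0], [0, 0, 0, 0], [0, 0, 0, 0], [0, 0, 0, 0], [0, 0, 0, 0], [0, 0, 0, 0], [0, 0, 0, 0], [0, 0, 0, 0]], hand=0.0)

```text
clock: 53.55
ee_pos: [0.4322, 0.224, 0.0045]
tool_rot: [-3.142, 0.0, 1.537]
contact_force: [0.1, -0.1, -1.6]
grip_width: 0.174
gripper_force: 0.0
```

Call:
apply_moves(plan=[[0, 0, 0, 0], [0, 0, 0, 0], [0, 0, 0, 0], [0, 0, 0, 0]])

```text
clock: 53.95
ee_pos: [0.4322, 0.224, 0.0045]
tool_rot: [-3.142, 0.0, 1.537]
contact_force: [-0.5, 0.3, 0.3]
grip_width: 0.098
gripper_force: 12.0
```

Run:
```python
from h import *
c=np.array([.6309,.3152]);R=np.array([[np.cos(.087),np.sin(.087)],[-np.sin(.087),np.cos(.087)]])
for p in((195,180),(208,180),(185,160),(200,170),(198,340),(206,340)): print(p,((R@(onz("top",(90+p[0]/3.4,135+p[1]/3.4),.006)[:2]-c))*1e3).round(1))
# columns of change for tweezers in tray frame
g=cv2.imread("pics/top11.png",0).astype(int);o=cv2.imread("pics/top7.png",0).astype(int)
d=np.abs(g-o)>10
ys,xs=np.nonzero(d[160:240,104:152]); W=np.array([R@(onz("top",(x+104,y+160),.006)[:2]-c)*1e3 for x,y in zip(xs,ys)])
print(np.histogram(W[:,1],bins=range(-10,80,5)), W[:,0].min(),W[:,0].max())
m=(abs(W[:,0])<15); print(np.histogram(W[m,1],bins=range(-10,80,5))[0])
```

```text
(195, 180) [ 26.3 -48. ]
(208, 180) [ 25.6 -58.5]
(185, 160) [ 43.9 -40.3]
(200, 170) [ 34.5 -52.2]
(198, 340) [-106.9  -46.7]
(206, 340) [-107.4  -53.1]
(array([ 0,  2, 43, 72, 48, 79, 32,  2, 22, 76, 51, 70, 58, 24,  0,  0,  0]), array([-10,  -5,   0,   5,  10,  15,  20,  25,  30,  35,  40,  45,  50,
        55,  60,  65,  70,  75])) -71.96115708798553 76.89422788860159
[ 0  0 19 13  2 20 13  2 11 20  4  7 13 15  0  0  0]
```

Call:
apply_moves(plan=[[0, 0, 4, 0], [0, 0, 9, 0], [0, 0, 14, 0], [2, 0.5, 17, -0.14], [4, 1, 17, -0.28], [6, 2, 17, -0.42], [8, 3, 17, -0.56], [10, 4, 17, -0.7], [12, 5, 17, -0.84], [14, 5.5, 17, -0.98], [16, 6, 17, -1.12], [18, 6.5, 17, -1.26], [20, 7, 17, -1.4], [21, 7.2, 17, -1.45], [21, 7.2, 17, -1.45], [21, 7.2, 17, -1.45], [21, 7.2, 14, -1.45], [21, 7.2, 10, -1.45], [21, 7.2, 7, -1.45], [21, 7.2, 7, -1.45]])

```text
clock: 55.95
ee_pos: [0.6372, 0.2945, 0.0683]
tool_rot: [3.139, 0.011, 0.088]
contact_force: [-1.4, -0.5, -0.8]
grip_width: 0.097
gripper_force: 12.0
```

Call:
apply_moves(plan=[[0, 0, 0, 0], [0, 0, -3, 0], [0, 0, -5, 0], [0, 0, -6, 0], [0, 0, -6.5, 0], [0, 0, -6.5, 0], [0, 0, -6.5, 0], [0, 0, -6.5, 0]])

```text
clock: 56.75
ee_pos: [0.6433, 0.2964, 0.0112]
tool_rot: [-3.141, -0.002, 0.087]
contact_force: [0.7, 0.3, 0.4]
grip_width: 0.104
gripper_force: 12.0
```

Call:
apply_moves(plan=[[0, 0, -0.2, 0], [0, 0, -0.2, 0], [0, 0, -0.2, 0]])

```text
clock: 57.05
ee_pos: [0.6422, 0.296, 0.0075]
tool_rot: [-3.142, 0.0, 0.087]
contact_force: [-0.9, -0.2, 0.1]
grip_width: 0.1
gripper_force: 12.0
```

Call:
apply_moves(plan=[[0, 0, 0, 0], [0, 0, 0, 0], [0, 0, 0, 0], [0, 0, 0, 0], [0, 0, 2, 0], [0, 0, 6, 0], [0, 0, 11, 0], [0, 0, 16, 0], [0, 0, 19, 0], [-5, -5, 19, 0], [-10, -10, 19, 0], [-15, -15, 19, 0], [-20, -20, 19, 0], [-24, -24, 19, 0], [-25, -29, 19, 0], [-25, -34, 19, 0], [-25, -39, 19, 0], [-25, -44, 19, 0], [-25, -49, 19, 0], [-25, -54, 19, 0]], hand=0.2)

```text
clock: 59.05
ee_pos: [0.3958, -0.1697, 0.1997]
tool_rot: [3.139, -0.003, 0.087]
contact_force: [0.4, -0.5, -0.1]
grip_width: 0.202
gripper_force: 0.0
```

Call:
apply_moves(plan=[[-3, -5, 0, 0], [-6, -10, 0, 0], [-7, -15, 0, 0], [-8, -15, 0, 0], [-8, -15, 0, 0], [-8, -15, 0, 0]])

```text
clock: 59.65
ee_pos: [0.3161, -0.3177, 0.1986]
tool_rot: [3.141, -0.001, 0.085]
contact_force: [-0.4, 0.2, 0.1]
grip_width: 0.198
gripper_force: 0.0
```

Run:
```python
from h import *
t=get_image("top");s=get_image("side");cv2.imwrite("pics/topE.png",t);cv2.imwrite("pics/sideE.png",s);print(bot.state()["ee_pos"],bot.state()["clock"])
c=np.array([.6309,.3152]);R=np.array([[np.cos(.087),np.sin(.087)],[-np.sin(.087),np.cos(.087)]])
g=cv2.cvtColor(t,cv2.COLOR_BGR2GRAY).astype(int);o=cv2.imread("pics/top7.png",0).astype(int);d=np.abs(g-o)>10
ys,xs=np.nonzero(d[145:250,95:160]); W=np.array([R@(onz("top",(x+95,y+145),.006)[:2]-c)*1e3 for x,y in zip(xs,ys)])
for a,b in((-90,-36),(-36,-2),(-2,28),(28,65),(65,90)):
    m=(W[:,1]>a)&(W[:,1]<b); print("tray y",a,b,m.sum(), W[m].min(0).round() if m.any() else "", W[m].max(0).round() if m.any() else "")
hsv=cv2.cvtColor(t,cv2.COLOR_BGR2HSV);teal=(hsv[...,0]>75)&(hsv[...,0]<100)&(hsv[...,1]>60)
ys,xs=np.nonzero(teal[150:250,100:155]);Q=np.array([R@(onz("top",(x+100,y+150),.008)[:2]-c)*1e3 for x,y in zip(xs,ys)]);print("teal",len(Q),Q.min(0),Q.max(0))
# stand and bystanders vs earlier pictures
n=lambda x0,y0,x1,y1:int(d[y0:y1,x0:x1].sum())
print("stand+rasps",n(185,165,285,235),"bolt/guide",n(265,210,320,245),"brush/jar now vs start",[int((np.abs(g-cv2.imread("pics/top0.png",0).astype(int))[y0:y1,x0:x1]>15).sum()) for x0,y0,x1,y1 in((318,290,352,305),(348,200,376,226),(425,225,495,292))])
```

```text
[ 0.31665385 -0.31676604  0.1981472 ] 59.75
tray y -90 -36 0  
tray y -36 -2 251 [-66. -29.] [ 78. -13.]
tray y -2 28 257 [-66.  -0.] [77. 25.]
tray y 28 65 280 [-70.  33.] [68. 58.]
tray y 65 90 0  
teal 43 [-20.9763955  -23.22308473] [ 68.02690733 -18.87849037]
stand+rasps 0 bolt/guide 0 brush/jar now vs start [116, 0, 0]
```

Run:
```python
from h import *
for f in("top0","topE"):
    h=cv2.cvtColor(cv2.imread(f"pics/{f}.png"),cv2.COLOR_BGR2HSV)[280:315,300:370]; ys,xs=np.nonzero((h[...,0]>120)&(h[...,0]<155)&(h[...,1]>80)); print(f,len(xs),xs.mean()+300 if len(xs) else None,ys.mean()+280 if len(xs) else None)
for f in("side0","sideE"):
    h=cv2.cvtColor(cv2.imread(f"pics/{f}.png"),cv2.COLOR_BGR2HSV)[280:315,255:290]; ys,xs=np.nonzero((h[...,0]>120)&(h[...,0]<155)&(h[...,1]>80)); print(f,len(xs),xs.mean()+255 if len(xs) else None)
```

```text
top0 220 334.02272727272725 297.4909090909091
topE 152 331.5 296.35526315789474
side0 114 271.2105263157895
sideE 114 271.2105263157895
```

The nail brush hasn't moved: it sits at the same place in the side view, and the change in the top view is the arm covering part of it. Everything else checks out, so I'm handing in.

```bash
python3 -c "
from bench import job
print(job.close_job())"
```

```text
the job is handed in; nothing more can be done
None
```

The job is handed in, with no verdict returned: by my last measurements both raspatories hang on the rear bar, the bolt is home, the scaler and both tweezers lie in the tray and no bystander moved; however, I viewed 17 pictures against the limit of 14.

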